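Unlock the ball dish and hold it over the inspection objective

ROBOT

A 6-joint arm with a two-finger parallel gripper is mounted at the origin on a cart in front of the work surface, level with it; the furniture and walls round the work are solid. World frame = base frame: x ahead of the robot, y to its left, z up, the work surface at z = 0. Lengths are in m, angles in degrees, forces in N, time in s.
With the tool pointing down it reaches from about 0.3 to 0.75 m from the base axis. Payload 8.5 kg.
Tool frame: the origin (TCP) lies at the very end of the fingers, on their centre line; the grasp point (between the pads) lies 19 mm behind it (env.tcp_to_grasp is the distance from the TCP to the grasp point, in m); z points along the fingers, y is the line along which they close (so a half turn about z gives the same grasp; the last joint's range is limited). The gripper opens to 85 mm and grips with 20 to 120 N. Pads are 22 mm wide; open, the fingers measure 114 mm over their backs; the gripper's body (76 mm by 85 mm) begins 54 mm behind the grasp point. The pads swing forward as they close: fully open they stand 13 mm farther back than shut.
Start: joints at [61.461, 21.807, 74.336, -0, 83.858, -12.336], TCP at [0.153, 0.528, 0.231] pointing down, gripper open.
Joint ranges: [-178.18, 178.18], [-50.72, 133.34], [12.68, 142.11], [-81.47, 261.47], [9.98, 163.14], [-165.26, 165.26]. Speed limits (degrees/s): [136.94, 136.94, 180, 180, 180, 180].

INTERFACE

Orientations are given as a 3x3 rotation matrix whose columns are the frame's x, y, z axes.
In Python, from rig import status, get_image, env gives the robot as it stands.
- The arm moves only by the shell command python3 -m handwheel 'ROWS' [FORCE]. ROWS is text: rows parted by semicolons, each of 7 numbers parted by spaces: the shift along the world's x, y, z in cm, then the turn, a rotation vector about the world's x, y, z in degrees, then the opening, from 0 (shut) to 1 (fully open). In form: dx dy dz wx wy wz gripper; .... A call has 1 to 8 rows; each row is the pose to reach, as a shift and turn from the pose commanded when the call began; what a row does not reach only later rows make up. A row lasts 1/12 s, in which the tool goes at most 41.7 mm and 7.16 degrees, less where a joint would pass 70% of its speed; a pose out of reach is approached as far as the arm can. A call with a gripper value outside its range is refused whole. The fingers move at their own pace and stop on an object; FORCE is the grip in N (left out, the last holds). Time passes only in rows, so rows that repeat a pose let the fingers close. It gives the time, the measured TCP pose, the force, the opening and the grip force at its end, in the units of the state.
- status.observe(): the state, without advancing time (a new reading comes with each control period).
- get_image(name): name is "side" or "top" or "wrist"; returns a dict with "color" (420x560x3 uint8, red, green, blue), "vertical_fov" (degrees; the focal length in pixels is half the picture's height over the tangent of half this angle, whatever the lens; pixels are square), "cx", "cy" (the principal point, pixels), "xyz" and "orientation" of the camera in the world. Camera axes: x right, y down, z forward; pixel columns grow to the right and rows downward; lengths in m; the calibration is good to about 2 mm. The wrist camera is an equidistant fisheye: a pixel r from the principal point sees the ray r / f radians off the axis. A picture is of the moment at which its call begins. There is no depth.
- env.close_job(): hands the job in; it is judged then, once.
The state is a dict: "time_s": time; "q": joint angles; "qvel": joint speeds; "joint_efforts": joint torques, N m; "position": TCP position; "tool_rot": TCP orientation; "ft_force": force on the tool from outside, world axes, zero at the start; "wrist_torque": the same for the moment, N m; "grip_width": finger opening in m; "gripper_force": force on a finger pad.
Only numpy, scipy, OpenCV 4.12 (cv2) and the standard library are available. Lean on these libraries where they do the work, as an engineer would, in place of code of your own. Each camera call takes 0.05 s, during which the arm holds its last target. There are 200 camera calls.

TASK

A loose steel ball lies in a watch-glass dish that is locked on its bayonet mount, and it is to be looked at from below. Take the dish by the two flats of its ring, turn it a quarter turn anticlockwise (seen from above) until its pins stand in the open entries of the mount, lift it straight out, carry it level and hold it centred over the upward-looking objective with about 20 mm between the lower end of the dish's hub and the lens, the ball still in the middle of the dish. Finish while still holding it there, level and steady; never touch the inspection head or let the ball run out towards the rim, and leave the tools and boxes round about where they lie.

Things in the scene. Friction and masses are not known exactly. Their poses are not given: they have to be found in the camera images.
- dish: Aluminium ring, 68 mm across and 14 mm tall, with a concave watch glass set in it. Two flats, 60 mm apart, 32 mm wide and the full 14 mm tall, are cut on its outside square to its y axis: grip across them. Origin: centre of the ring's underside, which rests on the mount's rim; z up, x along the bayonet pins. Mass about 120 g (up to 170).
- dish_centre (a point): Middle of the upper face of the watch glass, on the dish's axis, 4.8 mm above the dish's origin; the ring's top stands 9 mm higher. The glass is a hollow of 80 mm radius: the ball runs off the middle when the dish is tipped or jerked.
- hub_end (a point): Lower end of the dish's hub, on its axis, 14 mm below the dish's origin. The hub is a round tube, 34 mm in diameter; two round pins 5 mm thick stand out of it along the dish's +x and -x to 25 mm from the axis, 10.5 mm below the dish's origin.
- ball: Loose bright steel ball, 18 mm in diameter, rolling freely in the glass. Origin: its centre (its axes turn as it rolls).
- mount: Black bayonet mount fixed to the table: foot 72 mm across and 8 mm thick, upright round socket 52 mm in diameter, rim 58 mm above the table. Origin: centre of its underside, z up. As found, the dish's pins stand in the locked ends of the slots, on +x and -x (a short white line is below each): dish x axis along mount x axis within about 0.05 rad. Lifted there, the pins catch under a lip.
- mount_entry (a point): One of the mount's two entries (the other is opposite), at the height of the rim, at 90 degrees (mount +y). Two L-shaped slots in the socket's wall run anticlockwise from the locked ends to the entries, which are 9 to 12 mm wide and open at the top. The dish lifts out freely when its x axis is turned to 1.57 rad from the mount's, give or take 0.1; a stop is just past it. Clear after 15 mm.
- inspection_head: Fixed inspection head: black base plate 62 mm square, black cube 40 mm wide, a small grey camera on its +x side (out to 76 mm from the axis, up to 45 mm above the table), and a chrome objective 27 mm in diameter standing upright on top, looking straight up. Origin: centre of the base plate's underside, z up.
- objective_front (a point): Front (top) of the upward-looking objective, on its axis, 99 mm above the table. Mind the fixed instrument cases stacked beyond and to the left of the work, up to 0.5 m tall: seen from above their near face runs from a corner at about x 0.55, y 0.34 to about x 0.76, y 0.02 (world).
- objective_box: Bystander: black lidded lens box, 52 x 52 x 43 mm. Origin: centre of the underside.
- tweezers: Bystander: steel tweezers lying flat, 120 mm long along y. Origin: centre of the underside.
- red_cap: Bystander: protective cap of the objective, 36 mm in diameter, 12 mm tall. Origin: centre of the underside.
- driver_1: Bystander: ball driver lying down, 162 mm long along x. Origin: centre of the underside.

How it is judged:
By the outcome, as a careful person would: the job done as asked, in the order asked, and still so for the second after the job is handed in, while the arm keeps its last pose, push and grip.
It also fails if it takes over 54 s, if anything falls off the work surface, if the arm or the gripper's body presses on something with over 40 N, if the wrist force passes 120 N, or if a joint passes its speed limit or range.

## Working session

There is one attempt and no reset: what is moved stays moved. The work goes in short steps, Python scripts to look and compute and a shell command to move; the robot and the scene stay as the last step left them, time stands still between calls to the robot, and variables do not carry over. Pictures are saved under pics/ and viewed, at most 10 in all, crops included, and the job is handed in when it is done.

```bash
mkdir -p pics; ls; cat > h.py <<'E'
import numpy as np, cv2
from rig import status, get_image, env
def f(im): return im["color"].shape[0]/2/np.tan(np.radians(im["vertical_fov"])/2)
def ray(im,u,v,fish=False):
    x=(u-im["cx"])/f(im); y=(v-im["cy"])/f(im)
    if fish:
        r=np.hypot(x,y); s=np.sin(r)/r if r>1e-9 else 1; d=np.array([x*s,y*s,np.cos(r)])
    else: d=np.array([x,y,1.])
    return np.array(im["xyz"]),np.array(im["orientation"])@d
def onz(im,u,v,z,fish=False):
    o,d=ray(im,u,v,fish); return o+d*(z-o[2])/d[2]
def proj(im,p,fish=False):
    c=np.array(im["orientation"]).T@(np.array(p)-np.array(im["xyz"]))
    if fish:
        r=np.hypot(c[0],c[1]); t=np.arctan2(r,c[2]); k=t/max(r,1e-9); return im["cx"]+f(im)*c[0]*k, im["cy"]+f(im)*c[1]*k
    return im["cx"]+f(im)*c[0]/c[2], im["cy"]+f(im)*c[1]/c[2]
def save(im,n): cv2.imwrite(f"pics/{n}.png",im["color"][...,::-1])
E
python3 - <<'E'
from h import *
import pickle
np.set_printoptions(precision=4,suppress=True)
a={}
for n in("top","side"):
    im=get_image(n);a[n]=im;save(im,n+"0");print(n,im["vertical_fov"],im["cx"],im["cy"],im["xyz"],np.array(im["orientation"]).tolist())
pickle.dump(a,open("a.pkl","wb"))
s=status.observe();print({k:np.round(v,3).tolist() for k,v in s.items()},env.tcp_to_grasp)
E
```

```text
pics
top 56.62355404274348 279.72963497161913 212.92197843516243 [0.4328 0.0738 0.9524] [[-0.028245958375221362, -0.9967145423891535, 0.07590972813444911], [-0.9995983384405464, 0.02833967191696097, 0.0001574247060837163], [-0.002308164284520967, -0.07587479150297363, -0.997114681665061]]
side 43.23073822563258 278.6670213171124 200.17381707986934 [ 0.3537 -0.6627  0.4825] [[0.9847896626379526, -0.06123405671569599, 0.16260292328112225], [-0.17209418299870158, -0.4726749400598301, 0.8642696299289044], [0.023935591478737465, -0.8791068145211792, -0.4760234197211184]]
{'time_s': 0.1, 'q': [61.461, 21.839, 74.38, -0.0, 83.858, -12.334], 'qvel': [0.083, -0.129, -0.135, -0.067, 0.16, -0.057], 'joint_efforts': [0.004, -44.922, -23.165, -0.0, 0.004, -0.0], 'position': [0.153, 0.528, 0.231], 'tool_rot': [[-0.96, 0.279, -0.001], [0.279, 0.96, -0.001], [0.0, -0.001, -1.0]], 'ft_force': [-0.291, 0.247, -0.138], 'wrist_torque': [0.029, -0.017, 0.002], 'gripper_force': 0.0, 'grip_width': 0.086} 0.0187
```

View pics/top0.png

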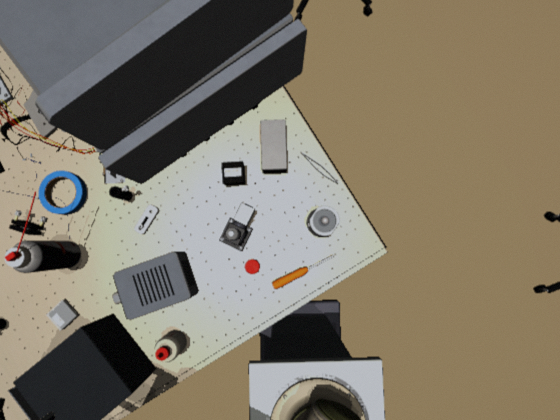

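View pics/side0.png

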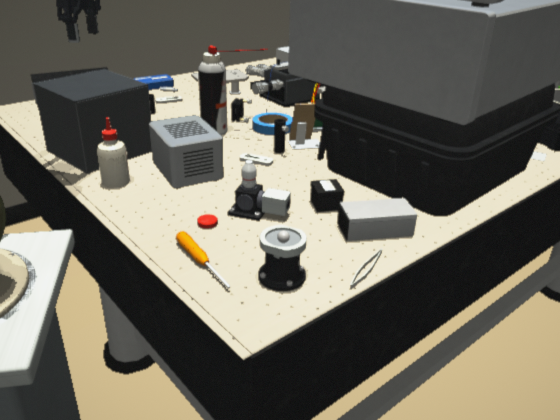

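The top view shows the dish at about (323,221) and the objective at about (235,230). The side view shows the dish at (283,241) and the lens at (249,170). I'll enlarge both regions.

```bash
python3 - <<'E'
from h import *
import pickle
a=pickle.load(open("a.pkl","rb"));t=a["top"];s=a["side"]
def crop(im,x,y,w=50,k=8): return cv2.resize(im["color"][y:y+w,x:x+w,::-1],None,fx=k,fy=k,interpolation=cv2.INTER_CUBIC)
A=np.hstack([crop(t,298,196),crop(t,210,205)])
B=np.hstack([cv2.resize(crop(s,250,220,70,8),(400,400))[:200] if 0 else cv2.resize(s["color"][222:292,250:320,::-1],(400,400),interpolation=cv2.INTER_CUBIC),cv2.resize(s["color"][155:225,225:295,::-1],(400,400),interpolation=cv2.INTER_CUBIC)])
cv2.imwrite("pics/crop.png",cv2.resize(np.vstack([A,B]),(600,600)))
for n,im,u,v,z in [("dish",t,323,221,.072),("obj",t,234.5,231,.099),("dish s",s,283,241,.072),("obj s",s,249,168,.099)]: print(n,onz(im,u,v,z))
E
```

```text
dish [ 0.478714   -0.02332815  0.072     ]
obj [0.46089973 0.17400773 0.099     ]
dish s [ 0.47906558 -0.03852774  0.072     ]
obj s [0.45432073 0.15370424 0.099     ]
```

View pics/crop.png

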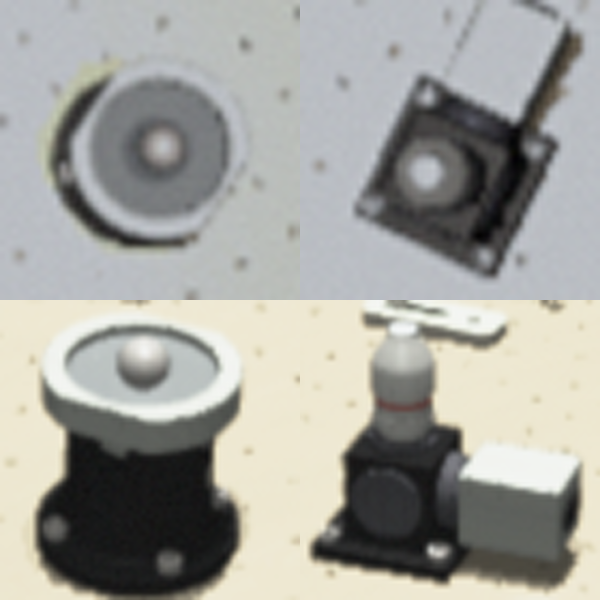

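```bash
python3 - <<'E'
from h import *
import pickle
a=pickle.load(open("a.pkl","rb"));t=a["top"];s=a["side"]
def tri(p,q):
    o1,d1=ray(t,*p);o2,d2=ray(s,*q);d1/=np.linalg.norm(d1);d2/=np.linalg.norm(d2)
    k=np.linalg.lstsq(np.c_[d1,-d2],o2-o1,rcond=None)[0];A=o1+k[0]*d1;B=o2+k[1]*d2;return (A+B)/2,np.linalg.norm(A-B)
print(tri((325,220.5),(283.1,237.5)),tri((231.2,233.7),(249.3,161.8)))
print(onz(t,325,220.5,.072),onz(s,283.1,237.2,.072),onz(t,231.2,233.7,.099),onz(s,249.3,161.8,.099))
for n,p,z in [("blackbox far corners",(110,318),.13),("bottle",(20,255),.2),("speaker",(150,260),.1),("glue",(163,352),.1)]:print(n,onz(t,*p,z))
E
python3 -m handwheel '0 0 4 0 0 0 1;0 0 8 0 0 0 1;3 -3 11 0 0 0 1;6 -6 12 0 0 -3 1;8 -9 12 0 0 -6 1;10 -13 12 0 0 -9 1;12 -16 12 0 0 -12 1;14 -19 12 0 0 -15 1'
```

```text
(array([ 0.4804403 , -0.02809627,  0.07115769]), np.float64(0.0013710170553836753)) (array([0.45674297, 0.18128156, 0.09805308]), np.float64(0.0030509730634954214))
[ 0.47971704 -0.02788894  0.072     ] [ 0.48101437 -0.02863496  0.072     ] [0.45520289 0.18133989 0.099     ] [0.45800496 0.17906098 0.099     ]
blackbox far corners [0.28677939 0.43222836 0.13      ]
bottle [0.42313914 0.57546413 0.2       ]
speaker [0.40305358 0.35885691 0.1       ]
glue [0.20687703 0.3316551  0.1       ]
time_s: 0.77
position: [0.2938, 0.3362, 0.3512]
tool_rot: [[-0.854, 0.52, -0.0], [0.52, 0.854, -0.0], [-0.0, -0.0, -1.0]]
ft_force: [1.3, -0.5, -0.7]
grip_width: 0.0855
gripper_force: 0.0
```

```bash
python3 -m handwheel '1.8 -3.6 0 0 0 0 1;3.6 -7.2 0 0 0 0 1;5.4 -10.8 0 0 0 0 1;7.2 -14.4 0 0 0 0 1;9 -18 0 0 0 0 1;10.8 -21.6 0 0 0 0 1;12.6 -25.2 0 0 0 0 1;14.4 -28.8 -2 0 0 0 1' && python3 -m handwheel '2 -3.5 -4 0 0 0 1;4 -7 -8 0 0 0 1;4.2 -7.6 -11 0 0 0 1;4.2 -7.6 -12 0 0 0 1;4.2 -7.6 -12 0 0 0 1'
python3 - <<'E'
from h import *
import pickle
im=get_image("wrist");pickle.dump(im,open("w.pkl","wb"));save(im,"w1");print(im["vertical_fov"],im["cx"],im["cy"],im["xyz"],np.array(im["orientation"]).round(3).tolist(),proj(im,(.48,-.028,.072),True))
E
```

```text
time_s: 1.43
position: [0.4376, 0.0504, 0.3349]
tool_rot: [[-0.855, 0.519, 0.006], [0.519, 0.855, -0.001], [-0.005, 0.002, -1.0]]
ft_force: [0.5, 1.1, 0.3]
grip_width: 0.0854
gripper_force: 0.0
time_s: 1.85
position: [0.4766, -0.0242, 0.208]
tool_rot: [[-0.854, 0.52, -0.009], [0.52, 0.854, 0.003], [0.01, -0.003, -1.0]]
ft_force: [-1.8, -0.6, -0.2]
grip_width: 0.0854
gripper_force: 0.0
65.70646984690485 285.2896984159738 209.98634024641615 [0.41468417 0.01398718 0.35082472] [[0.521, 0.82, 0.238], [0.854, -0.499, -0.149], [-0.003, 0.28, -0.96]] (np.float64(284.26528182042097), np.float64(205.91074706216855))
```

View pics/w1.png

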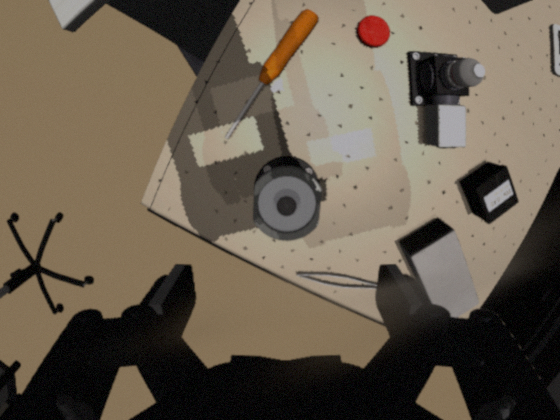

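The wrist view shows the dish at about (286,200) with its flats left and right, and the lens at about (477,70). I'll take a settled close crop.

```bash
python3 - <<'E'
from h import *
import pickle
im=get_image("wrist");pickle.dump(im,open("w.pkl","wb"))
c=im["color"][..., ::-1]
A=cv2.resize(c[150:250,236:336],(560,560),interpolation=cv2.INTER_CUBIC)
B=cv2.resize(c[40:110,400:500],(240,168),interpolation=cv2.INTER_CUBIC)
O=np.zeros((560,800,3),np.uint8);O[:,:560]=A;O[:168,560:]=B
cv2.imwrite("pics/w2.png",O)
for p in[(286,199)]:print(onz(im,*p,.072,True))
print(onz(im,477,70,.099,True),status.observe()["position"])
E
```

```text
[ 0.47739502 -0.02321045  0.072     ]
[0.45732856 0.18240275 0.099     ] [ 0.47804713 -0.02311082  0.21310665]
```

View pics/w2.png

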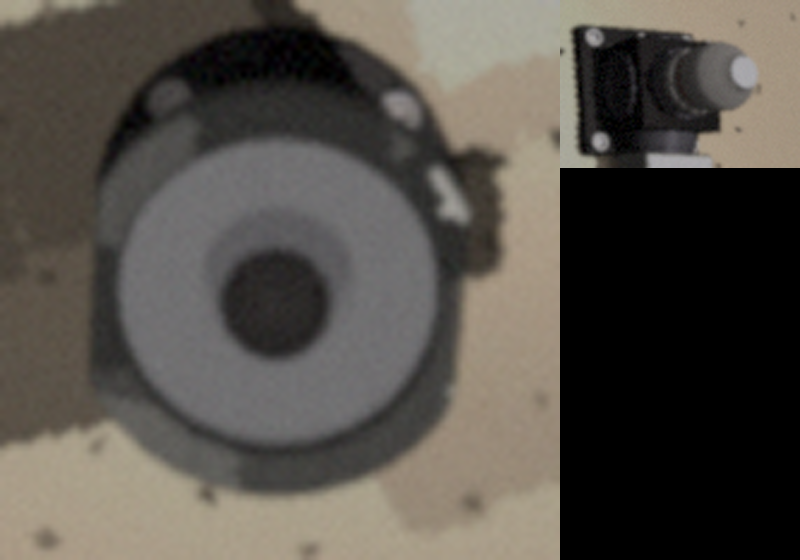

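```bash
python3 - <<'E'
from h import *
import pickle
im=pickle.load(open("w.pkl","rb"));q=lambda x,y,z:onz(im,236+x/5.6,150+y/5.6,z,True)
print("glass",q(278,293,.069))
L,R=q(92,388,.072),q(452,400,.072);print("corners",L,R,np.linalg.norm(L-R),np.degrees(np.arctan2(*(L-R)[1::-1])))
for n,a,b in[("lf",(98,235),(92,388)),("rf",(464,290),(452,400))]:
    d=q(*a,.072)-q(*b,.072);print(n,np.degrees(np.arctan2(d[1],d[0])),np.linalg.norm(d))
print("whiteline",q(450,195,.03),"lens",onz(im,476.3,69.6,.099,True), "tooly",np.array(status.observe()["tool_rot"]).round(3)[:,1])
print("bottom",q(285,493,.072))
# finer: edge profile across rows of the ring in the picture (dark/bright) 
g=cv2.cvtColor(im["color"],cv2.COLOR_RGB2GRAY)
for v in range(190,226,4): print(v,g[v,246:262].tolist(),g[v,308:324].tolist())
E
```

```text
glass [ 0.48055241 -0.02550909  0.069     ]
corners [ 0.47777889 -0.059376    0.072     ] [ 0.51011188 -0.01018183  0.072     ] 0.05886840292100116 -123.31501452202171
lf 144.90977855492451 0.025703393580873195
rf 144.29518952056085 0.018680903565303504
whiteline [0.49001851 0.00535017 0.03      ] lens [0.45672692 0.18187867 0.099     ] tooly [ 0.518  0.855 -0.   ]
bottom [ 0.50981525 -0.0419545   0.072     ]
190 [70, 66, 67, 66, 65, 65, 67, 70, 78, 81, 76, 75, 71, 82, 104, 114] [113, 108, 104, 85, 59, 46, 46, 49, 49, 57, 71, 66, 61, 57, 58, 59]
194 [76, 76, 75, 80, 81, 82, 71, 56, 54, 53, 63, 70, 92, 107, 111, 111] [110, 114, 112, 110, 95, 69, 48, 45, 44, 45, 40, 49, 54, 56, 54, 49]
198 [81, 82, 84, 84, 85, 83, 71, 51, 49, 48, 54, 85, 106, 112, 108, 111] [112, 108, 112, 115, 109, 91, 59, 49, 42, 46, 57, 64, 69, 71, 78, 94]
202 [85, 85, 85, 83, 83, 79, 63, 51, 46, 48, 61, 91, 107, 113, 109, 113] [114, 112, 112, 112, 108, 93, 65, 57, 64, 73, 99, 133, 150, 153, 150, 153]
206 [85, 81, 86, 85, 84, 78, 61, 46, 48, 47, 52, 77, 105, 111, 109, 112] [110, 113, 110, 110, 105, 87, 57, 56, 64, 76, 113, 142, 149, 150, 148, 151]
210 [83, 85, 86, 83, 84, 74, 59, 50, 50, 48, 41, 50, 73, 101, 110, 112] [110, 111, 109, 101, 82, 57, 56, 62, 68, 89, 123, 144, 151, 149, 146, 148]
214 [86, 86, 86, 82, 84, 73, 56, 48, 48, 43, 49, 44, 47, 53, 77, 103] [110, 105, 85, 57, 52, 56, 65, 64, 74, 104, 135, 144, 147, 146, 147, 144]
218 [81, 82, 82, 85, 83, 78, 67, 63, 67, 66, 67, 69, 70, 63, 59, 54] [73, 52, 53, 62, 64, 65, 66, 77, 94, 119, 139, 142, 144, 144, 141, 143]
222 [83, 85, 84, 83, 81, 82, 82, 83, 84, 89, 89, 93, 94, 90, 87, 86] [64, 69, 63, 65, 63, 65, 72, 88, 117, 137, 142, 143, 144, 141, 136, 142]
```

```bash
python3 -m handwheel '0.25 -0.36 -3 0 0 -2 1;0.25 -0.36 -6.5 0 0 -3.3 1;0.25 -0.36 -9.5 0 0 -3.3 1;0.25 -0.36 -12 0 0 -3.3 1;0.25 -0.36 -14 0 0 -3.3 1;0.25 -0.36 -16 0 0 -3.3 1;0.25 -0.36 -17 0 0 -3.3 1;0.25 -0.36 -17.1 0 0 -3.3 1' && python3 -m handwheel '0 0 0 0 0 0 1;0 0 0 0 0 0 1;0 0 0 0 0 0 1'
python3 - <<'E'
from h import *
s=get_image("side");w=get_image("wrist")
cv2.imwrite("pics/g1.png",np.hstack([cv2.resize(s["color"][170:310,210:350,::-1],(400,400)),cv2.resize(w["color"][140:420,140:420,::-1],(400,400))]))
E
```

```text
time_s: 2.62
position: [0.4811, -0.0261, 0.0421]
tool_rot: [[-0.825, 0.565, 0.0], [0.565, 0.825, -0.0], [-0.0, 0.0, -1.0]]
ft_force: [-0.7, -0.3, 0.2]
grip_width: 0.0853
gripper_force: 0.0
time_s: 2.87
position: [0.4815, -0.0268, 0.0433]
tool_rot: [[-0.824, 0.566, 0.003], [0.566, 0.824, -0.001], [-0.003, 0.001, -1.0]]
ft_force: [-0.5, 0.3, 0.3]
grip_width: 0.0854
gripper_force: 0.0
```

View pics/g1.png

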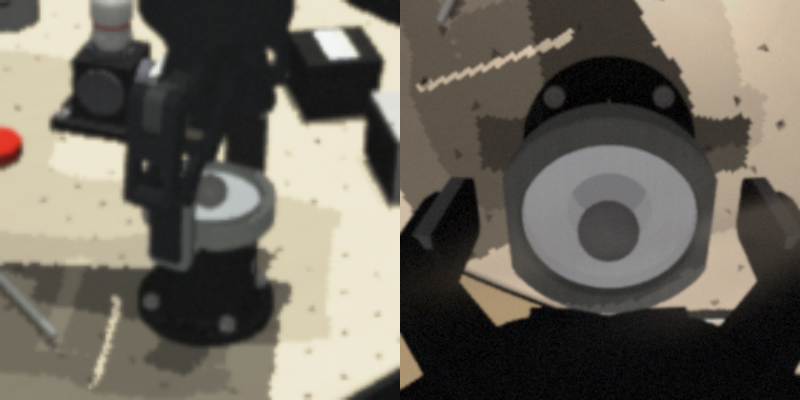

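```bash
python3 -m handwheel '0 0 0 0 0 0 .9;0 0 0 0 0 0 .8;0 0 0 0 0 0 .75;0 0 0 0 0 0 .72;0 0 0 0 0 0 .7;0 0 0 0 0 0 .68;0 0 0 0 0 0 .64;0 0 0 0 0 0 .6' 25 && python3 -m handwheel '0 0 0 0 0 0 .5;0 0 0 0 0 0 .4;0 0 0 0 0 0 .3;0 0 0 0 0 0 .3' 50
python3 - <<'E'
from h import *
w=get_image("wrist");save(w,"g2raw");s=status.observe();print(s["ft_force"],s["wrist_torque"],s["grip_width"],s["gripper_force"],s["position"],np.array(s["tool_rot"]).round(3)[:,1])
sd=get_image("side");cv2.imwrite("pics/g2.png",np.hstack([cv2.resize(sd["color"][170:310,210:350,::-1],(400,400)),cv2.resize(w["color"][140:420,140:420,::-1],(400,400))]))
E
```

```text
time_s: 3.63
position: [0.4808, -0.0268, 0.042]
tool_rot: [[-0.824, 0.566, 0.0], [0.566, 0.824, -0.0], [-0.0, 0.0, -1.0]]
ft_force: [-1.1, 1.8, 5.8]
grip_width: 0.0599
gripper_force: 27.0
time_s: 3.97
position: [0.4808, -0.0268, 0.0421]
tool_rot: [[-0.824, 0.566, 0.001], [0.566, 0.824, -0.0], [-0.0, 0.0, -1.0]]
ft_force: [-1.5, 1.5, 6.8]
grip_width: 0.0596
gripper_force: 52.6
[-0.88401656  1.41120192  7.64173621] [ 0.30897154  0.18448174 -0.07162491] 0.05927747083192981 52.60563611984253 [ 0.48076333 -0.02680519  0.04213849] [0.566 0.824 0.   ]
```

View pics/g2.png

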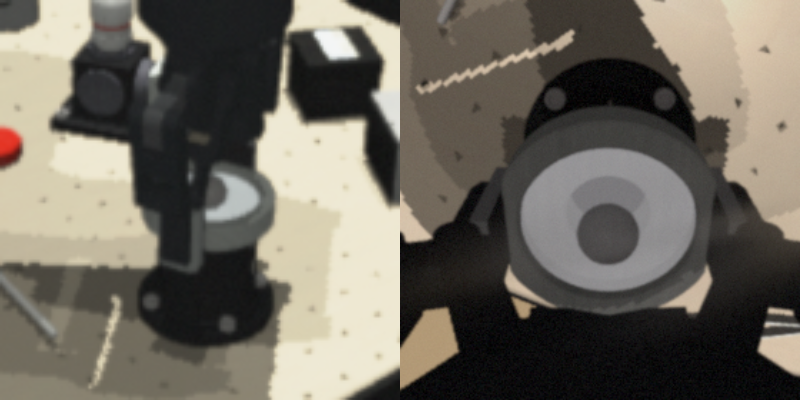

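```bash
python3 -m handwheel '0 0 .03 0 0 1 .3;0 0 .05 0 0 3 .3;0 0 .05 0 0 5 .3;0 0 .05 0 0 8 .3;0 0 .05 0 0 11 .3;0 0 .05 0 0 14 .3;0 0 .05 0 0 17 .3;0 0 .05 0 0 20 .3' && python3 -m handwheel '0 0 0 0 0 3 .3;0 0 0 0 0 6 .3;0 0 0 0 0 9 .3;0 0 0 0 0 12 .3;0 0 0 0 0 15 .3;0 0 0 0 0 18 .3;0 0 0 0 0 20 .3;0 0 0 0 0 20 .3'; python3 -c "
from h import *
s=status.observe();print(s['ft_force'],s['wrist_torque'],s['q'])"
```

```text
time_s: 4.73
position: [0.4808, -0.027, 0.0422]
tool_rot: [[-0.969, 0.247, 0.0], [0.247, 0.969, -0.0], [-0.0, -0.0, -1.0]]
ft_force: [0.6, 0.5, 1.5]
grip_width: 0.0594
gripper_force: 53.8
time_s: 5.4
position: [0.4807, -0.027, 0.0422]
tool_rot: [[-0.995, -0.097, 0.0], [-0.097, 0.995, -0.0], [0.0, -0.0, -1.0]]
ft_force: [-0.1, -0.1, 0.8]
grip_width: 0.059
gripper_force: 53.8
[-0.11599734 -0.12778322  0.80925055] [ 0.00617185 -0.09258577 -0.01223548] [-1.73302759e+01  2.88527802e+01  1.00159654e+02 -9.64677123e-03
  5.09846682e+01 -1.12916767e+02]
```

```bash
python3 -m handwheel '0 0 0 0 0 2 .3;0 0 0 0 0 5 .3;0 0 0 0 0 8 .3;0 0 0 0 0 11 .3;0 0 0 0 0 14 .3;0 0 0 0 0 17 .3;0 0 0 0 0 20 .3;0 0 0 0 0 23 .3' && python3 -m handwheel '0 0 0 0 0 3 .3;0 0 0 0 0 6 .3;0 0 0 0 0 9 .3;0 0 0 0 0 12 .3;0 0 0 0 0 15 .3;0 0 0 0 0 18 .3;0 0 0 0 0 20 .3;0 0 0 0 0 20 .3'; python3 -c "
from h import *
s=status.observe();print(s['ft_force'],s['wrist_torque'],s['q'])"
```

```text
time_s: 6.07
position: [0.4806, -0.0269, 0.0422]
tool_rot: [[-0.878, -0.478, -0.0], [-0.478, 0.878, -0.0], [0.0, 0.0, -1.0]]
ft_force: [-0.1, 0.8, 2.2]
grip_width: 0.0592
gripper_force: 53.8
time_s: 6.73
position: [0.4806, -0.0269, 0.0422]
tool_rot: [[-0.662, -0.749, -0.0], [-0.749, 0.662, -0.0], [0.0, 0.0, -1.0]]
ft_force: [0.2, 0.4, 1.3]
grip_width: 0.059
gripper_force: 53.8
[0.22528568 0.36810351 1.2516083 ] [-0.03785145 -0.00330565  0.00129505] [-1.73290754e+01  2.88460136e+01  1.00170475e+02 -1.23942969e-02
  5.09941203e+01 -1.55845824e+02]
```

```bash
python3 -m handwheel '0 0 0 0 0 2 .3;0 0 0 0 0 4 .3;0 0 0 0 0 6 .3;0 0 0 0 0 6.5 .3;0 0 0 0 0 6.5 .3;0 0 0 0 0 6.5 .3'; python3 - <<'E'
from h import *
s=status.observe();print(s['ft_force'],s['wrist_torque'],s['q'])
w=get_image("wrist");sd=get_image("side");cv2.imwrite("pics/g3.png",np.hstack([cv2.resize(sd["color"][170:310,210:350,::-1],(400,400)),cv2.resize(w["color"][140:420,140:420,::-1],(400,400))]))
E
```

```text
time_s: 7.23
position: [0.4806, -0.0269, 0.0422]
tool_rot: [[-0.575, -0.818, -0.0], [-0.818, 0.575, -0.0], [0.0, 0.0, -1.0]]
ft_force: [0.4, -1.1, 0.3]
grip_width: 0.059
gripper_force: 53.7
[ 0.41201009 -1.11859244  0.31216349] [-0.0478488  -0.03512809  0.01918888] [-1.73284616e+01  2.88451098e+01  1.00172029e+02 -9.49966849e-03
  5.09939566e+01 -1.62227472e+02]
```

View pics/g3.png

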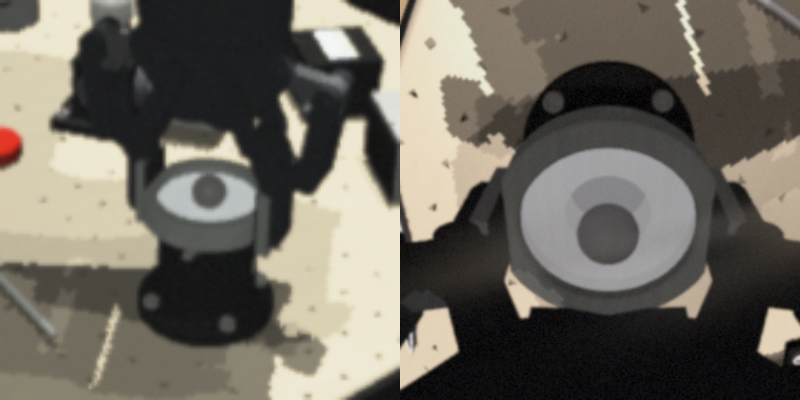

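The dish turned with the gripper and the ball is still in the middle. I'll do a gentle test lift.

```bash
python3 -m handwheel '0 0 .05 0 0 0 .3;0 0 .1 0 0 0 .3;0 0 .2 0 0 0 .3;0 0 .3 0 0 0 .3;0 0 .4 0 0 0 .3;0 0 .45 0 0 0 .3;0 0 .45 0 0 0 .3'; python3 -c "
from h import *
s=status.observe();print(s['ft_force'],s['wrist_torque'])"
```

```text
time_s: 7.92
position: [0.4807, -0.0268, 0.0469]
tool_rot: [[-0.574, -0.819, 0.0], [-0.819, 0.574, -0.0], [-0.0, -0.0, -1.0]]
ft_force: [0.3, 0.7, -1.8]
grip_width: 0.0589
gripper_force: 53.9
[ 0.2978248   0.66621293 -1.76506529] [-0.01619233 -0.00498799 -0.0118899 ]
```

```bash
python3 -m handwheel '0 0 .3 0 0 0 .3;0 0 1 0 0 0 .3;0 0 2.2 0 0 0 .3;0 0 3.8 0 0 0 .3;0 0 5.5 0 0 0 .3;0 0 7.2 0 0 0 .3;0 0 8.4 0 0 0 .3;0 0 9 0 0 0 .3' && python3 -m handwheel '-.01 .1 0 0 0 0 .3;-.03 .3 0 0 0 0 .3;-.07 .6 0 0 0 0 .3;-.11 1 0 0 0 0 .3;-.17 1.5 0 0 0 0 .3;-.24 2.1 0 0 0 0 .3;-.32 2.8 0 0 0 0 .3;-.41 3.6 0 0 0 0 .3' && python3 -m handwheel '-.1 .9 0 0 0 0 .3;-.22 1.9 0 0 0 0 .3;-.33 2.9 0 0 0 0 .3;-.44 3.9 0 0 0 0 .3;-.56 4.9 0 0 0 0 .3;-.67 5.9 0 0 0 0 .3;-.79 6.9 0 0 0 0 .3;-.9 7.9 0 0 0 0 .3' && python3 -m handwheel '-.11 1 0 0 0 0 .3;-.23 2 0 0 0 0 .3;-.34 3 0 0 0 0 .3;-.46 4 0 0 0 0 .3;-.57 5 0 0 0 0 .3;-.67 5.9 0 0 0 0 .3;-.76 6.7 0 0 0 0 .3;-.84 7.4 0 0 0 0 .3' && python3 -m handwheel '-.07 .6 0 0 0 0 .3;-.12 1.1 0 0 0 0 .3;-.17 1.5 0 0 0 0 .3;-.2 1.8 0 0 0 0 .3;-.22 1.9 0 0 0 0 .3;-.23 1.95 0 0 0 0 .3;-.23 1.95 0 0 0 0 .3;-.23 1.95 0 0 0 0 .3'
python3 - <<'E'
from h import *
import pickle
t=get_image("top");s=get_image("side");w=get_image("wrist");pickle.dump((t,s,w),open("b.pkl","wb"))
st=status.observe();print(st["position"],st["q"],st["ft_force"])
O=np.hstack([cv2.resize(s["color"][120:220,200:300,::-1],(400,400)),cv2.resize(w["color"][140:420,140:420,::-1],(400,400))])
cv2.imwrite("pics/g4.png",O)
E
```

```text
time_s: 8.58
position: [0.4812, -0.027, 0.1388]
tool_rot: [[-0.574, -0.819, 0.003], [-0.819, 0.574, -0.001], [-0.001, -0.003, -1.0]]
ft_force: [-0.1, 0.4, -1.6]
grip_width: 0.0591
gripper_force: 54.0
time_s: 9.25
position: [0.4764, 0.0099, 0.1366]
tool_rot: [[-0.574, -0.819, -0.0], [-0.819, 0.574, 0.0], [0.0, 0.0, -1.0]]
ft_force: [-0.2, -0.1, -1.8]
grip_width: 0.0589
gripper_force: 54.0
time_s: 9.92
position: [0.4674, 0.0892, 0.1368]
tool_rot: [[-0.574, -0.819, -0.0], [-0.819, 0.574, 0.0], [0.0, 0.0, -1.0]]
ft_force: [0.8, -0.4, -1.9]
grip_width: 0.0587
gripper_force: 54.0
time_s: 10.58
position: [0.459, 0.1631, 0.1368]
tool_rot: [[-0.573, -0.819, -0.0], [-0.819, 0.573, -0.0], [0.0, 0.0, -1.0]]
ft_force: [-0.2, -0.4, -2.2]
grip_width: 0.0595
gripper_force: 54.0
time_s: 11.25
position: [0.4569, 0.1815, 0.1368]
tool_rot: [[-0.574, -0.819, -0.0], [-0.819, 0.574, -0.0], [0.0, -0.0, -1.0]]
ft_force: [-0.8, 0.3, -1.6]
grip_width: 0.0593
gripper_force: 54.0
[0.45690809 0.18150194 0.13680188] [ 7.83784726e+00  2.15769194e+01  9.21116449e+01 -5.36031932e-04
  6.63088159e+01 -1.37141384e+02] [ 0.01247444 -0.33742022 -0.55880775]
```

View pics/g4.png

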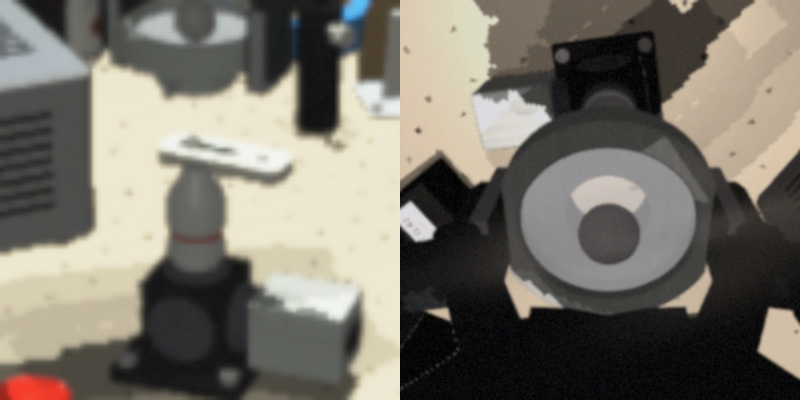

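```bash
python3 -m handwheel '0 0 -.1 0 0 0 .3;0 0 -.35 0 0 0 .3;0 0 -.7 0 0 0 .3;0 0 -1.1 0 0 0 .3;0 0 -1.45 0 0 0 .3;0 0 -1.75 0 0 0 .3;0 0 -1.92 0 0 0 .3;0 0 -1.95 0 0 0 .3' && python3 -m handwheel '0 0 0 0 0 0 .3;0 0 0 0 0 0 .3;0 0 0 0 0 0 .3;0 0 0 0 0 0 .3;0 0 0 0 0 0 .3;0 0 0 0 0 0 .3;0 0 0 0 0 0 .3;0 0 0 0 0 0 .3'
python3 - <<'E'
from h import *
s=get_image("side");w=get_image("wrist")
for p in [(.4569,.1815,.133-.014),(.4569,.1815,.099),(.4569,.1815,.147)]:
    u,v=proj(s,p);print((u-200)*4,(v-120)*4)
cv2.imwrite("pics/g5.png",np.hstack([cv2.resize(s["color"][120:220,200:300,::-1],(400,400)),cv2.resize(w["color"][140:420,140:420,::-1],(400,400))]))
E
```

```text
time_s: 12.07
position: [0.4567, 0.1816, 0.1168]
tool_rot: [[-0.574, -0.819, -0.001], [-0.819, 0.574, -0.0], [0.001, 0.001, -1.0]]
ft_force: [-0.6, 0.6, -1.6]
grip_width: 0.0592
gripper_force: 54.0
time_s: 12.73
position: [0.4568, 0.1817, 0.1173]
tool_rot: [[-0.574, -0.819, 0.0], [-0.819, 0.574, 0.0], [-0.0, -0.0, -1.0]]
ft_force: [0.4, 0.1, -1.8]
grip_width: 0.0586
gripper_force: 54.0
193.85688918558128 122.88942201620546
194.0025866145877 165.04202535488116
193.6477689218433 62.38757522634273
```

View pics/g5.png

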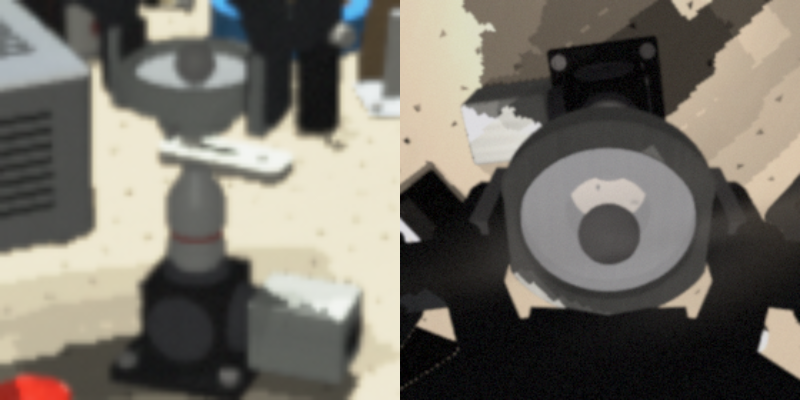

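The dish is held level and centred over the lens, with the lens below it at about (195,165) in the side crop and the ball in the middle of the glass.

```bash
python3 -c "
from rig import env
print(env.close_job())"
```

```text
the job is handed in; nothing more can be done
None
```

The job is handed in: the dish was unlocked, lifted out and carried to the objective, where the arm still holds it level and centred to within about 2 mm by my measurements, with about 20 mm between hub and lens and the ball in the middle.

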